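# Index a sample carousel to its sampling notch

### The arm

A 6-joint arm with a two-finger parallel gripper is mounted at the origin on the work surface. World frame = base frame: x ahead of the robot, y to its left, z up, the work surface at z = 0. Lengths are in m, angles in degrees, forces in N, time in s.
With the tool pointing down it reaches from about 0.4 to 0.825 m from the base axis. Payload 7 kg.
Tool frame: the origin (TCP) lies between the finger pads; the fingertips stand 19 mm ahead of it and the grasp point (between the pads) is the TCP; z points along the fingers, y is the line along which they close (so a half turn about z gives the same grasp; the last joint's range is limited). The gripper opens to 88 mm and grips with 3 to 60 N. Pads are 19 mm wide; open, the fingers measure 130 mm over their backs; the gripper's body (78 mm by 193 mm) begins 47 mm behind the grasp point.
Start: joints at [91.851, 20.546, 0.682, 0, -70.136, -16.507], TCP at [0.171, 0.653, 0.246] pointing down, gripper open.
Joint ranges: [-176.03, 176.03], [-82.01, 121.73], [-58.28, 71.71], [-173.87, 95.51], [-174.79, -0.11], [-173.66, 173.66]. Speed limits (degrees/s): [136.94, 136.94, 172.46, 180, 180, 180].

### API

Orientations are given as [roll, pitch, yaw] about the fixed x, y, z axes, in that order (R = Rz(yaw) Ry(pitch) Rx(roll)).
In Python, from plant import get_obs, snapshot, close_job, spot_in, spot_point gives the robot as it stands.
- The arm moves only by the tool play_rows, never from a script. Its argument "plan" is a list of rows, each a list of 6 numbers: the shift along the tool's x, y, z in cm, then the turn, a rotation vector about the tool's x, y, z in degrees. A call has 1 to 20 rows; each row shifts and turns the commanded pose from where the row before left it, along the tool's axes as they then stand; what a row does not reach is not made up. A row lasts 1/12 s, in which the tool goes at most 41.7 mm and 7.16 degrees, less where a joint would pass 70% of its speed; a pose out of reach is approached as far as the arm can. A call is refused whole if a number of a shift passes 4.17 or a number of a turn 7.16, either way. A call with a gripper value outside its range is refused whole. "grip" is the finger opening in cm, from 0 to 8.76, set as the call begins (left out, the last holds). The fingers move at their own pace and stop on an object; the grip force is fixed at half the most. Time passes only in rows, so rows that do not move let the fingers close. It gives the time, the measured TCP pose, the force, the opening and the grip force at its end, in the units of the state.
- get_obs(): the state, without advancing time (a new reading comes with each control period).
- snapshot(name): name is "scene" or "top" or "wrist"; returns a dict with "frame" (400x640x3 uint8, red, green, blue), "fx", "fy", "cx", "cy" (pixels), "position" and "attitude" of the camera in the world. Camera axes: x right, y down, z forward; pixel columns grow to the right and rows downward; lengths in m; the calibration is good to about 2 mm. The wrist camera is an equidistant fisheye: a pixel r from the principal point sees the ray r / f radians off the axis. A picture is of the moment at which its call begins. There is no depth.
- close_job(): hands the job in; it is judged then, once.
Trained networks look in the newest picture that a camera, given by its name, has taken for a name from the list of things; names that differ only in an ending like _2 or _b are one class to them, and where a whole thing is asked for, a point or a joint stands for the part that bears it (a point fixed in the world has none). Each returns a list of dicts, best first, with "score" (0 to 1); they miss things now and then, are a little off and sometimes report something else, mostly with a low value. They report only what shows in the picture. A call takes as long as a camera call.
- spot_in(camera, thing): "position" ([x, y, z] in m, in world coordinates, good to about 4 mm: the middle of the surface that is visible of it).
- spot_point(camera, thing): "position" ([x, y, z] in m, in world coordinates, good to about 4 mm: a listed point, or the origin of a listed thing).
The state is a dict: "clock": time; "joint_pos": joint angles; "qvel": joint speeds; "tau": joint torques, N m; "tool_pos": TCP position; "orientation": TCP orientation; "force": force on the tool from outside, world axes, zero at the start; "moment": the same for the moment, N m; "opening": finger opening in m; "gripper_force": force on a finger pad.
Only numpy, scipy, OpenCV 4.12 (cv2) and the standard library are available. Lean on these libraries where they do the work, as an engineer would, in place of code of your own. Each camera call takes 0.05 s, during which the arm holds its last target. There are 200 camera calls.

### The job

Move the sample carousel on from its loading position to the sampling position: pull the spring ring straight up until its pin is clear of the notch, turn the carousel counter-clockwise (seen from above) and let the pin drop fully home in the very next notch, then let go. That notch is in a sector clamped by hand, so feel for it with the pin riding on the rim, and be gentle: never force the pin sideways or down against the rim or the notch walls. Leave the bottle, beaker, jar and screwdriver where they are.

Things in the scene. Friction and masses are not known exactly. Their poses are not given: they have to be found in the camera images.
- hub (a point): centre of the carousel's vertical turning axis, level with the top of the steel index rim, 45 mm above the table. x points to the home notch. The rim is about 30 mm wide, mean radius 125 mm, round the grey carousel disc (208 mm across), which carries eight amber vials with white caps, tops 96 mm above the table.
- ring (a point): centre of the upright steel pull ring at the carousel's edge, 125 mm from the turning axis: 34 mm across, hole 16, 8 mm thick along y. 98 mm above the table when home; rises when pulled, turns with the carousel. x points away from the turning axis, y counter-clockwise along the rim, z up. Free on both y sides; below it an 8 mm stem, a boss (top 70 mm high, 22 mm wide), a bracket 26 mm wide.
- plunger (a joint): how far the ring and its pin are pulled up, in m: 0 fully home in a notch, 0.016 the end stop. Its spring pulls down with 8 N at 0 and 0.5 N more per mm. The pin stands on the rim at about 0.009 and is clear of it from 0.011. Left free, it slides along on the rim and falls by itself into a notch that comes under it.
- carousel (a joint): carousel angle in rad, 0 at the start (home notch), growing counter-clockwise seen from above; range -1.25 to 1.31; light friction, about 1 N at the ring. The next notch counter-clockwise is somewhere from 0.69 to 1.06, different each time and not measured; the rim is plain before and beyond it. A notch at -0.87 (clockwise) is the wrong one.
- pin: steel index pin with a round end, 8 mm thick, straight under the ring; it goes 9 mm deep into a notch (a slot 10 mm wide across the rim). Origin: on the pin's axis, at table height when home; z up. It rides on the rim with about 12 N from its spring; more than 30 N between pin and rim or notch wall is forcing it.
- base: fixed round black base, 296 mm across, with all it carries. Origin on the table under the turning axis, x to the home notch. Opposite the home notch, 170 mm from the axis, stands a sampling post 131 mm high with an arm and needle reaching in over the carousel.
- bottle: loose clear bottle with blue cap, 70 mm across, 140 mm high, origin at its underside; to be left alone
- beaker: loose clear beaker, 68 mm across, 90 mm high, origin at its underside; to be left alone
- jar: loose small amber jar with black cap, 48 mm across, 55 mm high, origin at its underside; to be left alone
- driver: loose screwdriver with black handle lying flat, 170 mm long; to be left alone

How it is judged:
By the outcome, as a careful person would: the job done as asked, in the order asked, and still so for the second after the job is handed in, with the robot touching nothing.
It also fails if it takes over 48 s, if anything falls off the work surface, if the arm or the gripper's body presses on something with over 40 N, if the wrist force passes 120 N, or if a joint passes its speed limit or range.

## Working session

There is one attempt and no reset: what is moved stays moved. The work goes in short steps, Python scripts to look and compute and a tool call to move; the robot and the scene stay as the last step left them, time stands still between calls to the robot, and variables do not carry over. Pictures are saved under pics/ and viewed, at most 10 in all, crops included, and the job is handed in when it is done.

Besides the shell and the picture viewer there is one more tool, called as name(argument=value, ...), one argument or row to a line, values as JSON. play_rows: Moves the arm, as the interface text tells. Its arguments: {"type":"object","properties":{"plan":{"type":"array","items":{"type":"array","items":{"type":"number"}}},"grip":{"type":"number"}},"required":["plan"]}

```bash
mkdir -p pics; ls; python3 - <<'E'
from plant import *
import cv2
o=get_obs();print(o)
for c in ["scene","top"]:
    s=snapshot(c);cv2.imwrite(f"pics/{c}0.png",s["frame"][...,::-1]);print(c,s["position"],s["fx"])
    for t in ["hub","ring","pin","base","bottle","beaker","jar","driver"]:
        print(t,[(d["position"],round(d["score"],2)) for d in spot_point(c,t)[:2]])
E
```

```text
pics
{'clock': 0.0, 'joint_pos': array([ 9.18499926e+01,  2.05894949e+01,  6.32918988e-01, -2.03692663e-02,
       -7.01356514e+01, -1.65073018e+01]), 'qvel': array([ 0.02263226,  0.04823018,  0.00322705,  0.02181054,  0.00020942,
       -0.09809383]), 'tau': array([-7.98453984e-04, -5.82710838e+01,  2.93055135e+01,  6.99728161e+00,
        6.98360396e-03, -1.62211750e-04]), 'tool_pos': array([0.1707019 , 0.65257591, 0.24463729]), 'orientation': array([ 1.79906133e+02, -7.84859220e-03, -1.46642395e+01]), 'force': array([ 0.30307111, -0.52107564, -0.20687773]), 'moment': array([-0.02871163,  0.01265116,  0.01191307]), 'gripper_force': 0.0, 'opening': 0.08752111792313437}
scene [ 1.11682346 -0.08528153  0.5278611 ] 363.39557069125016
hub [([0.534, 0.0885, 0.0454], 0.66)]
ring [([0.4847, -0.0235, 0.0992], 0.63)]
pin [([0.7437, 0.1853, -0.0039], 0.51)]
base [([0.532, 0.0941, 0.0012], 0.55)]
bottle [([0.7449, 0.1849, -0.004], 0.76)]
beaker []
jar [([0.4081, -0.0804, -0.0003], 0.9)]
driver [([0.6425, -0.1725, -0.0014], 0.74)]
top [0.48426572 0.03562313 1.21095766] 499.78899892339444
hub [([0.5373, 0.0898, 0.0488], 0.87)]
ring [([0.4925, -0.0297, 0.0974], 0.64)]
pin []
base [([0.533, 0.0881, 0.002], 0.83)]
bottle [([0.7426, 0.1911, -0.0019], 0.85)]
beaker [([0.5037, 0.3229, -0.0001], 0.59), ([0.4098, -0.0714, -0.0023], 0.29)]
jar [([0.4097, -0.0742, 0.0014], 0.91)]
driver [([0.6377, -0.1679, -0.0026], 0.81), ([0.5051, 0.3222, 0.0011], 0.62)]
```

View pics/scene0.png

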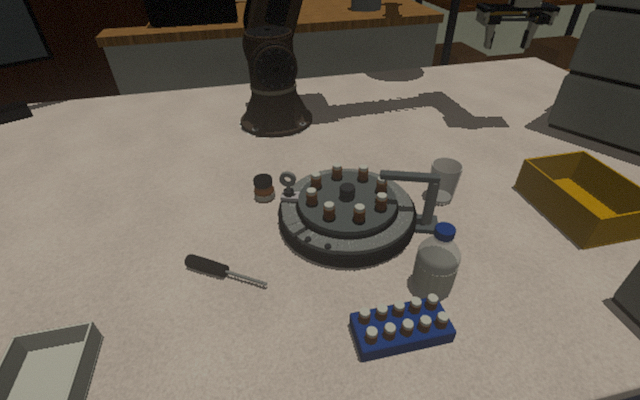

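View pics/top0.png

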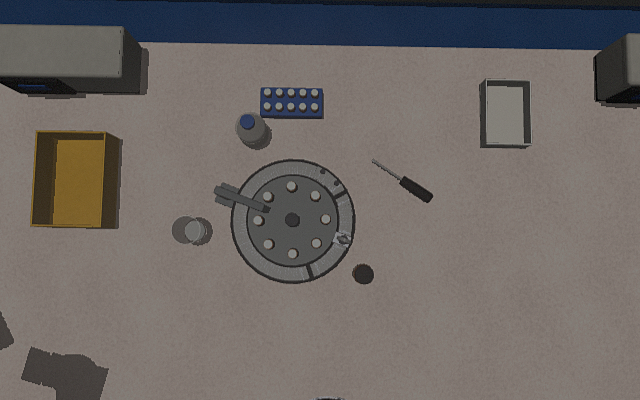

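The scene view shows the ring at (288,180) and the jar beside it at (263,188). In the top view, the hub is at (292,220), the ring at (343,240), a wrong dark slot at (310,271), and a dark slot with two clamp screws at (340,195), about 0.86 rad counter-clockwise of home. That fits the networks' positions.

```bash
cat > h.py <<'E'
import numpy as np
from scipy.spatial.transform import Rotation as R
from plant import *
def rows(p1,yaw1,n,p0=None,yaw0=None):
    o=get_obs(); p0=o["tool_pos"] if p0 is None else np.array(p0); yaw0=o["orientation"][2] if yaw0 is None else yaw0
    d=(np.array(p1)-p0)/n; t=(yaw1-yaw0)/n
    return [[*np.round(R.from_euler("xyz",[180,0,yaw0+t*i],degrees=True).inv().apply(d)*100,2),0,0,round(-t,2)] for i in range(n)]
E
python3 - <<'E'
from h import *
acc={}
for c in ["scene","top"]*3:
    snapshot(c)
    for t in ["hub","ring","base"]:
        r=spot_point(c,t)
        if r: acc.setdefault((c,t),[]).append(r[0]["position"])
for k,v in acc.items(): print(k,len(v),np.mean(v,0).round(4),np.std(v,0).round(4))
for r in rows([.489,-.028,.20],-111.6,20): print([float(x) for x in r],end=",")
E
```

```text
('scene', 'hub') 3 [0.533  0.0877 0.0434] [0.0003 0.0005 0.0012]
('scene', 'ring') 3 [ 0.4871 -0.0255  0.0998] [0.0003 0.0017 0.0002]
('scene', 'base') 3 [0.5324 0.0935 0.0006] [0.0028 0.0016 0.0017]
('top', 'hub') 3 [0.5352 0.0912 0.0482] [0.0005 0.0007 0.0006]
('top', 'ring') 3 [ 0.4918 -0.0287  0.099 ] [0.0013 0.0015 0.0009]
('top', 'base') 3 [ 0.532   0.0893 -0.0014] [0.0007 0.0009 0.001 ]
[2.4, 2.89, 0.23, 0.0, 0.0, 4.85],[2.64, 2.68, 0.23, 0.0, 0.0, 4.85],[2.85, 2.45, 0.23, 0.0, 0.0, 4.85],[3.05, 2.2, 0.23, 0.0, 0.0, 4.85],[3.22, 1.93, 0.23, 0.0, 0.0, 4.85],[3.38, 1.65, 0.23, 0.0, 0.0, 4.85],[3.5, 1.36, 0.23, 0.0, 0.0, 4.85],[3.61, 1.06, 0.23, 0.0, 0.0, 4.85],[3.68, 0.75, 0.23, 0.0, 0.0, 4.85],[3.73, 0.44, 0.23, 0.0, 0.0, 4.85],[3.76, 0.12, 0.23, 0.0, 0.0, 4.85],[3.75, -0.2, 0.23, 0.0, 0.0, 4.85],[3.72, -0.51, 0.23, 0.0, 0.0, 4.85],[3.67, -0.83, 0.23, 0.0, 0.0, 4.85],[3.58, -1.13, 0.23, 0.0, 0.0, 4.85],[3.47, -1.43, 0.23, 0.0, 0.0, 4.85],[3.34, -1.72, 0.23, 0.0, 0.0, 4.85],[3.18, -2.0, 0.23, 0.0, 0.0, 4.85],[3.0, -2.26, 0.23, 0.0, 0.0, 4.85],[2.8, -2.5, 0.23, 0.0, 0.0, 4.85],
```

play_rows(
  plan=[
    [2.4, 2.89, 0.23, 0, 0, 4.85],
    [2.64, 2.68, 0.23, 0, 0, 4.85],
    [2.85, 2.45, 0.23, 0, 0, 4.85],
    [3.05, 2.2, 0.23, 0, 0, 4.85],
    [3.22, 1.93, 0.23, 0, 0, 4.85],
    [3.38, 1.65, 0.23, 0, 0, 4.85],
    [3.5, 1.36, 0.23, 0, 0, 4.85],
    [3.61, 1.06, 0.23, 0, 0, 4.85],
    [3.68, 0.75, 0.23, 0, 0, 4.85],
    [3.73, 0.44, 0.23, 0, 0, 4.85],
    [3.76, 0.12, 0.23, 0, 0, 4.85],
    [3.75, -0.2, 0.23, 0, 0, 4.85],
    [3.72, -0.51, 0.23, 0, 0, 4.85],
    [3.67, -0.83, 0.23, 0, 0, 4.85],
    [3.58, -1.13, 0.23, 0, 0, 4.85],
    [3.47, -1.43, 0.23, 0, 0, 4.85],
    [3.34, -1.72, 0.23, 0, 0, 4.85],
    [3.18, -2.0, 0.23, 0, 0, 4.85],
    [3.0, -2.26, 0.23, 0, 0, 4.85],
    [2.8, -2.5, 0.23, 0, 0, 4.85],
  ],
)

```text
clock: 3.77
tool_pos: [0.4891, -0.0299, 0.1999]
orientation: [-179.9, 0.0, -111.9]
force: [0.6, 0.5, 0.4]
opening: 0.0876
gripper_force: 0.0
```

play_rows(
  plan=[
    [0, 0, 0, 0, 0, 0],
    [0, 0, 0, 0, 0, 0],
    [0, 0, 0, 0, 0, 0],
  ],
  grip=4,
)

```text
clock: 4.02
tool_pos: [0.4884, -0.0283, 0.1994]
orientation: [180.0, -0.0, -111.7]
force: [-0.8, 0.5, -0.8]
opening: 0.0727
gripper_force: 0.0
```

```bash
python3 - <<'E'
from h import *
import cv2
o=get_obs();print(o["clock"],o["tool_pos"],o["orientation"],o["opening"])
for i in range(2):
  s=snapshot("wrist")
  for t in ["ring","hub","base"]: print(t,[(d["position"],round(d["score"],2)) for d in spot_point("wrist",t)[:2]])
cv2.imwrite("pics/w1.png",s["frame"][...,::-1])
print({k:v for k,v in s.items() if k!="frame"})
E
```

```text
4.0167 [ 0.48835416 -0.02830784  0.19944624] [ 1.79982991e+02 -5.95125747e-03 -1.11700079e+02] 0.07265716489703425
ring [([0.4917, -0.0292, 0.0987], 0.78), ([0.5316, 0.0919, 0.0003], 0.27)]
hub [([0.5347, 0.0891, 0.0443], 0.57)]
base [([0.533, 0.0921, 0.0017], 0.9)]
ring [([0.4954, -0.0262, 0.0976], 0.66)]
hub [([0.5342, 0.0902, 0.0478], 0.89)]
base [([0.5318, 0.0898, 0.0004], 0.57)]
{'fx': 309.70691628693146, 'fy': 309.70691628693146, 'cx': 316.97562079653244, 'cy': 196.56971158142855, 'position': array([ 0.45789188, -0.10443091,  0.33856114]), 'attitude': array([1.62260426e+02, 2.83772536e-02, 1.58462237e+02])}
```

View pics/w1.png

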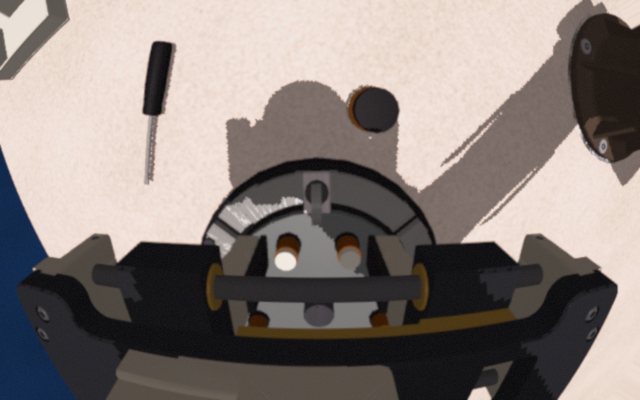

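The wrist view shows the ring at (317,190) and the hub cap at (318,313), both on the image centre line, so the tool is already almost centred on the ring. The wrong slot is at (405,225), and the sought one is near (225,225) on the left.

```bash
python3 - <<'E'
import cv2
f=cv2.imread("pics/w1.png")
cv2.imwrite("pics/w1c.png",cv2.resize(f[150:250,200:360],None,fx=5,fy=5,interpolation=cv2.INTER_CUBIC))
f=cv2.imread("pics/top0.png")
E
cat >> h.py <<'E'
def pix2world(s,u,v,z):
    x=np.array([u-s["cx"],v-s["cy"]]); 
    A=R.from_euler("xyz",s["attitude"],degrees=True)
    r=np.hypot(*x); th=r/s["fx"]; d=A.apply([*(np.sin(th)*x/r),np.cos(th)])
    return s["position"]+d*(z-s["position"][2])/d[2]
E
python3 - <<'E'
from h import *
s=dict(fx=309.707,cx=316.976,cy=196.57,position=np.array([.45789,-.10443,.33856]),attitude=[162.260,.028,158.462])
for u,v,z in [(317,190,.098),(318,313,.06),(415,225,.045),(225,225,.045)]: print(pix2world(s,u,v,z))
E
```

```text
[ 0.48418222 -0.03808017  0.098     ]
[0.54057735 0.1078709  0.06      ]
[0.40704835 0.05076128 0.045     ]
[ 0.59489503 -0.02347955  0.045     ]
```

View pics/w1c.png

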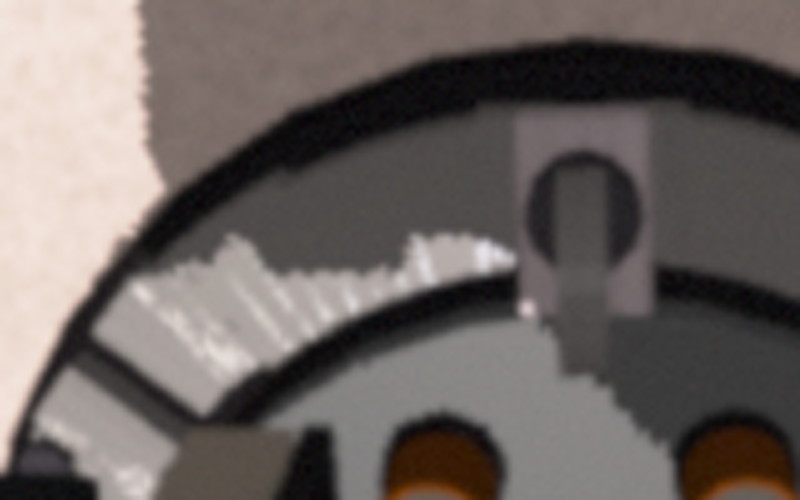

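The crop shows the ring edge-on at full-image column 316.5, centred over its boss. The next slot is at about (228,228), which puts it near 0.88 rad. I'll descend with open fingers straddling the ring.

play_rows(
  plan=[
    [0, 0, 2, 0, 0, 0],
    [0, 0, 2, 0, 0, 0],
    [0, 0, 2, 0, 0, 0],
    [0, 0, 1.5, 0, 0, 0],
    [0, 0, 1, 0, 0, 0],
    [0, 0, 0.9, 0, 0, 0],
    [0, 0, 0.4, 0, 0, 0],
    [0, 0, 0, 0, 0, 0],
    [0, 0, 0, 0, 0, 0],
  ],
  grip=3,
)

```text
clock: 5.17
tool_pos: [0.4888, -0.0279, 0.1019]
orientation: [-180.0, 0.0, -111.6]
force: [-0.3, 0.3, 0.1]
opening: 0.0299
gripper_force: 0.0
```

play_rows(
  plan=[
    [0, 0, 0, 0, 0, 0],
    [0, 0, 0, 0, 0, 0],
    [0, 0, 0, 0, 0, 0],
    [0, 0, 0, 0, 0, 0],
    [0, 0, 0, 0, 0, 0],
  ],
  grip=1.4,
)

```text
clock: 5.58
tool_pos: [0.4886, -0.028, 0.1018]
orientation: [-180.0, 0.0, -111.7]
force: [-0.9, 0.5, -0.2]
opening: 0.0142
gripper_force: 0.0
```

```bash
python3 - <<'E'
from h import *
import cv2
o=get_obs();print(o["clock"],o["tool_pos"],o["orientation"],o["opening"],o["force"],o["moment"])
s=snapshot("wrist")
f=s["frame"][...,::-1]
cv2.imwrite("pics/w2.png",cv2.resize(f[150:350,200:440],None,fx=3,fy=3,interpolation=cv2.INTER_CUBIC))
E
```

```text
5.5833 [ 0.48864227 -0.02796916  0.10183741] [-1.79975178e+02  2.16163534e-02 -1.11659796e+02] 0.014177076654196341 [-0.9439011   0.50361373 -0.17083339] [ 0.05704933 -0.08225154  0.01188333]
```

View pics/w2.png

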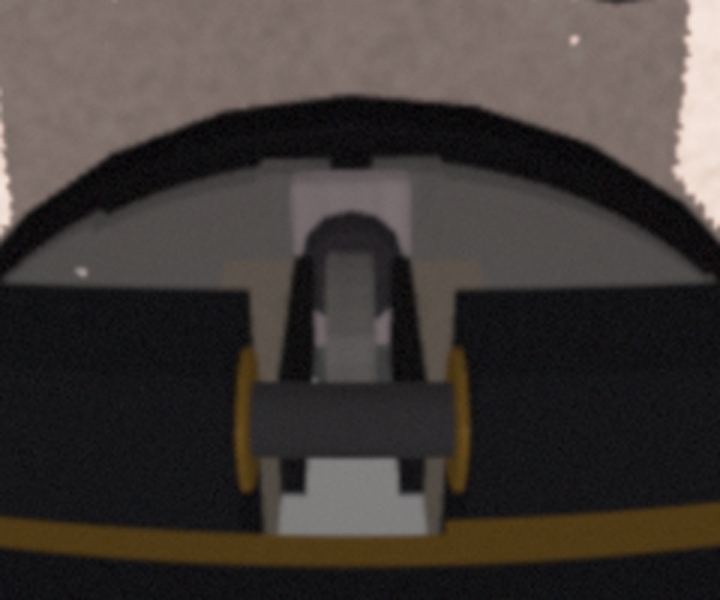

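The ring (crop columns 327–380) is centred between the pads (columns 308 and 397), so I'll close in two stages.

play_rows(
  plan=[
    [0, 0, 0, 0, 0, 0],
    [0, 0, 0, 0, 0, 0],
    [0, 0, 0, 0, 0, 0],
  ],
  grip=0.9,
)

```text
clock: 5.88
tool_pos: [0.4885, -0.028, 0.1016]
orientation: [-180.0, 0.0, -111.7]
force: [-0.4, 0.4, -1.6]
opening: 0.0091
gripper_force: 0.0
```

play_rows(
  plan=[
    [0, 0, 0, 0, 0, 0],
    [0, 0, 0, 0, 0, 0],
    [0, 0, 0, 0, 0, 0],
  ],
  grip=0.4,
)

```text
clock: 6.13
tool_pos: [0.4883, -0.028, 0.1015]
orientation: [180.0, -0.0, -111.6]
force: [-0.4, 0.6, 1.3]
opening: 0.0082
gripper_force: 30.0
```

play_rows(
  plan=[
    [0, 0, -0.2, 0, 0, 0],
    [0, 0, -0.3, 0, 0, 0],
    [0, 0, -0.3, 0, 0, 0],
    [0, 0, -0.3, 0, 0, 0],
    [0, 0, -0.25, 0, 0, 0],
    [0, 0, 0, 0, 0, 0],
    [0, 0, 0, 0, 0, 0],
  ],
)

```text
clock: 6.72
tool_pos: [0.4877, -0.0279, 0.1147]
orientation: [179.9, -0.0, -111.7]
force: [-1.0, 5.2, -15.2]
opening: 0.0078
gripper_force: 30.0
```

play_rows(
  plan=[
    [-0.0019, -0.218, 0, 0, 0, -1],
    [-0.0076, -0.436, 0, 0, 0, -2],
    [-0.0076, -0.436, 0, 0, 0, -2],
    [-0.0076, -0.436, 0, 0, 0, -2],
    [-0.0019, -0.218, 0, 0, 0, -1],
    [0, 0, 0, 0, 0, 0],
  ],
)

```text
clock: 7.22
tool_pos: [0.5049, -0.0331, 0.1145]
orientation: [179.9, -0.0, -103.6]
force: [0.9, 5.1, -15.5]
opening: 0.0077
gripper_force: 30.0
```

play_rows(
  plan=[
    [-0.0076, -0.436, 0, 0, 0, -2],
    [-0.0171, -0.654, 0, 0, 0, -3],
    [-0.0171, -0.654, 0, 0, 0, -3],
    [-0.0171, -0.654, 0, 0, 0, -3],
    [-0.0171, -0.654, 0, 0, 0, -3],
    [-0.0076, -0.436, 0, 0, 0, -2],
    [0, 0, 0, 0, 0, 0],
  ],
)

```text
clock: 7.8
tool_pos: [0.5397, -0.0362, 0.1142]
orientation: [179.9, 0.0, -87.6]
force: [-0.7, 7.4, -14.0]
opening: 0.0078
gripper_force: 30.0
```

play_rows(
  plan=[
    [-0.0076, -0.436, 0, 0, 0, -2],
    [-0.0171, -0.654, 0, 0, 0, -3],
    [-0.0171, -0.654, 0, 0, 0, -3],
    [-0.0171, -0.654, 0, 0, 0, -3],
    [-0.0076, -0.436, 0, 0, 0, -2],
    [0, 0, 0, 0, 0, 0],
    [0, 0, 0, 0, 0, 0],
  ],
)

```text
clock: 8.38
tool_pos: [0.5669, -0.0318, 0.1139]
orientation: [179.9, 0.1, -74.7]
force: [-1.5, 6.8, -16.2]
opening: 0.0078
gripper_force: 30.0
```

play_rows(
  plan=[
    [0, 0, 0.1, 0, 0, 0],
    [0, 0, 0.1, 0, 0, 0],
    [0, 0, 0.05, 0, 0, 0],
    [0, 0, 0.05, 0, 0, 0],
    [0, 0, 0, 0, 0, 0],
    [0, 0, 0, 0, 0, 0],
  ],
)

```text
clock: 8.88
tool_pos: [0.5669, -0.0318, 0.1113]
orientation: [179.9, 0.1, -74.7]
force: [-0.7, 6.1, -13.0]
opening: 0.0076
gripper_force: 30.0
```

play_rows(
  plan=[
    [0, 0, 0.04, 0, 0, 0],
    [0, 0, 0, 0, 0, 0],
    [0, 0, 0, 0, 0, 0],
  ],
)

```text
clock: 9.13
tool_pos: [0.5669, -0.0318, 0.1109]
orientation: [179.9, 0.1, -74.7]
force: [-1.5, 7.1, -12.4]
opening: 0.0076
gripper_force: 30.0
```

play_rows(
  plan=[
    [0, 0, 0, 0, 0, 0],
    [0, 0, 0, 0, 0, 0],
    [0, 0, 0, 0, 0, 0],
  ],
  grip=1.1,
)

```text
clock: 9.38
tool_pos: [0.5686, -0.0328, 0.1129]
orientation: [-179.9, -0.1, -74.6]
force: [-0.6, -0.2, -0.4]
opening: 0.0109
gripper_force: 0.2
```

```bash
python3 - <<'E'
from h import *
import cv2
o=get_obs();print(o["clock"],o["tool_pos"],o["orientation"],o["opening"],o["force"],o["moment"])
s=snapshot("wrist")
f=s["frame"][...,::-1]
cv2.imwrite("pics/w3.png",cv2.resize(f[150:350,200:440],None,fx=3,fy=3,interpolation=cv2.INTER_CUBIC))
E
```

```text
9.3833 [ 0.5686402  -0.03280406  0.11292897] [-1.79899697e+02 -6.80766706e-02 -7.46327939e+01] 0.010862088341084753 [-0.5966397  -0.20969916 -0.44012001] [-0.09179115  0.16116716  0.0229614 ]
```

View pics/w3.png

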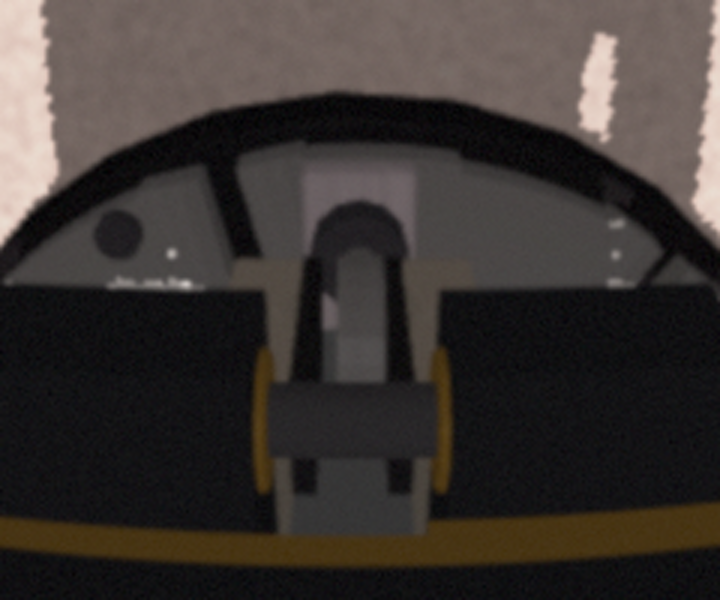

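The ring is standing between the open pads, with the clockwise (right) pad touching it. The slot shows ahead at crop (235,215), about 30 mm on. I'll push gently with the pin riding free on the rim.

play_rows(
  plan=[
    [-0.001, -0.15, 0, 0, 0, -0.69],
    [-0.001, -0.15, 0, 0, 0, -0.69],
    [-0.001, -0.15, 0, 0, 0, -0.69],
    [-0.001, -0.15, 0, 0, 0, -0.69],
    [-0.001, -0.15, 0, 0, 0, -0.69],
    [-0.001, -0.15, 0, 0, 0, -0.69],
    [0, 0, 0, 0, 0, 0],
  ],
)

```text
clock: 10.02
tool_pos: [0.575, -0.0306, 0.1117]
orientation: [179.8, -0.0, -70.5]
force: [-5.1, -1.6, 0.8]
opening: 0.0107
gripper_force: 2.2
```

play_rows(
  plan=[
    [-0.001, -0.15, 0, 0, 0, -0.69],
    [-0.001, -0.15, 0, 0, 0, -0.69],
    [-0.001, -0.15, 0, 0, 0, -0.69],
    [-0.001, -0.15, 0, 0, 0, -0.69],
    [-0.001, -0.15, 0, 0, 0, -0.69],
    [-0.001, -0.15, 0, 0, 0, -0.69],
    [0, 0, 0, 0, 0, 0],
  ],
)

```text
clock: 10.6
tool_pos: [0.5839, -0.0271, 0.1121]
orientation: [179.9, -0.0, -66.3]
force: [-3.6, -1.7, 2.7]
opening: 0.0108
gripper_force: 2.1
```

play_rows(
  plan=[
    [-0.001, -0.15, 0, 0, 0, -0.69],
    [-0.001, -0.15, 0, 0, 0, -0.69],
    [-0.001, -0.15, 0, 0, 0, -0.69],
    [0, 0, 0, 0, 0, 0],
  ],
)

```text
clock: 10.93
tool_pos: [0.5874, -0.0255, 0.1119]
orientation: [179.8, -0.0, -64.3]
force: [-5.3, -2.4, 3.2]
opening: 0.011
gripper_force: 3.0
```

```bash
python3 - <<'E'
from h import *
import cv2
o=get_obs();print(o["clock"],o["tool_pos"],o["orientation"],o["opening"],o["force"],o["moment"])
s=snapshot("wrist")
f=s["frame"][...,::-1]
cv2.imwrite("pics/w4.png",cv2.resize(f[150:350,200:440],None,fx=3,fy=3,interpolation=cv2.INTER_CUBIC))
E
```

```text
10.9333 [ 0.58743035 -0.02552676  0.11192077] [ 1.79829019e+02 -6.09501993e-03 -6.42577594e+01] 0.010988782346132627 [-5.34099983 -2.40215537  3.23960245] [-0.89060638  1.90256041 -0.06800326]
```

View pics/w4.png

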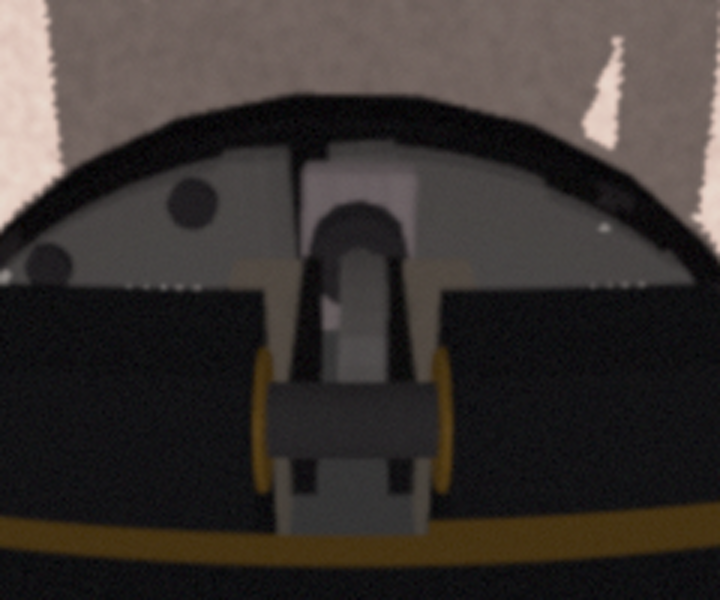

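The slot is now at crop (308,160), just left of the bracket (centre column 359), about 11–12 mm ahead. The push force is steady at about 5 N, so I'll switch to small steps.

play_rows(
  plan=[
    [0, -0.1, 0, 0, 0, -0.46],
    [0, -0.1, 0, 0, 0, -0.46],
    [0, -0.1, 0, 0, 0, -0.46],
    [0, -0.1, 0, 0, 0, -0.46],
    [0, -0.1, 0, 0, 0, -0.46],
    [0, -0.1, 0, 0, 0, -0.46],
    [0, 0, 0, 0, 0, 0],
  ],
)

```text
clock: 11.57
tool_pos: [0.5951, -0.0215, 0.1121]
orientation: [-179.9, -0.0, -61.5]
force: [-0.1, 1.3, 0.2]
opening: 0.0106
gripper_force: 0.0
```

play_rows(
  plan=[
    [0, -0.1, 0, 0, 0, -0.46],
    [0, -0.1, 0, 0, 0, -0.46],
    [0, 0, 0, 0, 0, 0],
  ],
)

```text
clock: 11.82
tool_pos: [0.5963, -0.0206, 0.1118]
orientation: [-180.0, -0.0, -60.6]
force: [-0.7, -0.0, -0.1]
opening: 0.0112
gripper_force: 0.0
```

```bash
python3 - <<'E'
from h import *
for c in ["wrist","top","scene"]*2:
    snapshot(c); print(c,[(d["position"],d["score"]) for d in spot_point(c,"ring")[:1]])
print(get_obs()["force"],get_obs()["tool_pos"])
s=snapshot("wrist");import cv2
cv2.imwrite("pics/w5.png",cv2.resize(s["frame"][150:350,200:440,::-1],None,fx=3,fy=3,interpolation=cv2.INTER_CUBIC))
E
```

```text
wrist [([0.5982, -0.019, 0.0984], 0.87)]
top []
scene [([0.5912, -0.0196, 0.0988], 0.46)]
wrist [([0.5967, -0.0177, 0.0991], 0.95)]
top []
scene [([0.5342, 0.0951, -0.0011], 0.61)]
[-0.42975397  0.32447788 -0.0758945 ] [ 0.59582269 -0.02079429  0.11168587]
```

View pics/w5.png

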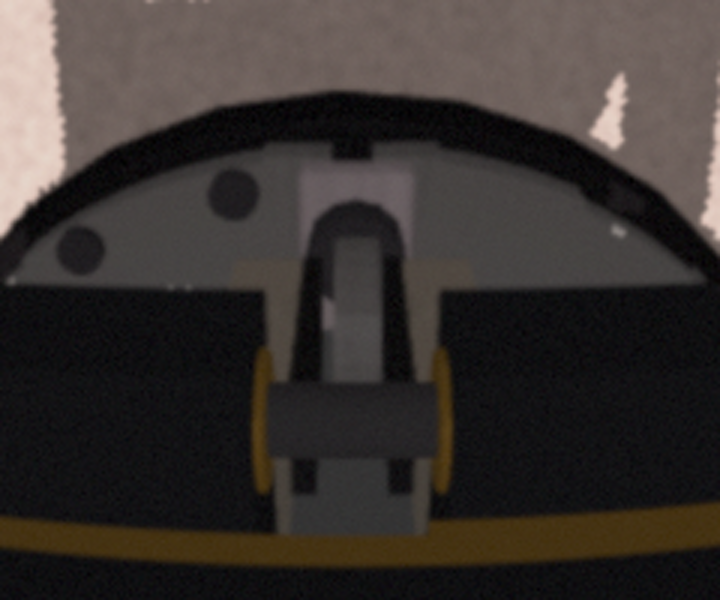

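The slot (crop column 352) is now right under the bracket. The push force has gone, and the networks put the ring at about 0.0987 m, its home height, so the pin has dropped in. I'll open, retract and verify from above.

play_rows(
  plan=[
    [0, 0, 0, 0, 0, 0],
    [0, 0, 0, 0, 0, 0],
    [0, 0, 0, 0, 0, 0],
    [0, 0, 0, 0, 0, 0],
  ],
  grip=3,
)

```text
clock: 12.8
tool_pos: [0.5958, -0.0208, 0.1117]
orientation: [-180.0, -0.0, -60.6]
force: [-0.1, 0.7, 0.0]
opening: 0.0286
gripper_force: 0.0
```

play_rows(
  plan=[
    [0, 0, -1, 0, 0, 0],
    [0, 0, -1.5, 0, 0, 0],
    [0, 0, -2, 0, 0, 0],
    [0, 0, -2, 0, 0, 0],
    [0, 0, -2, 0, 0, 0],
    [0, 0, -0.3, 0, 0, 0],
    [0, 0, 0, 0, 0, 0],
    [0, 0, 0, 0, 0, 0],
    [0, 0, 0, 0, 0, 0],
  ],
  grip=4,
)

```text
clock: 13.55
tool_pos: [0.5952, -0.0209, 0.1989]
orientation: [179.9, 0.0, -60.6]
force: [0.0, -0.8, -0.9]
opening: 0.0398
gripper_force: 0.0
```

```bash
python3 - <<'E'
from h import *
import cv2
for i in range(4):
    s=snapshot("wrist"); print([(d["position"],d["score"]) for d in spot_point("wrist","ring")[:1]])
print(get_obs()["force"],get_obs()["tool_pos"],{k:v for k,v in s.items() if k!="frame"})
a=s["frame"][150:250,240:400,::-1]; b=cv2.imread("pics/w1.png")[150:250,240:400]
cv2.imwrite("pics/w6.png",cv2.resize(cv2.vconcat([a,b]),None,fx=3,fy=3,interpolation=cv2.INTER_CUBIC))
E
```

```text
[([0.6, -0.0188, 0.0976], 0.78)]
[]
[([0.5979, -0.0195, 0.0965], 0.83)]
[([0.5992, -0.0173, 0.095], 0.74)]
[-0.55035802 -0.10322434  0.73803283] [ 0.59575419 -0.02080912  0.19934053] {'fx': 309.70691628693146, 'fy': 309.70691628693146, 'cx': 316.97562079653244, 'cy': 196.56971158142855, 'position': array([ 0.63646035, -0.09340835,  0.33782536]), 'attitude': array([ 1.62271507e+02, -6.12799608e-02, -1.50639626e+02])}
```

View pics/w6.png

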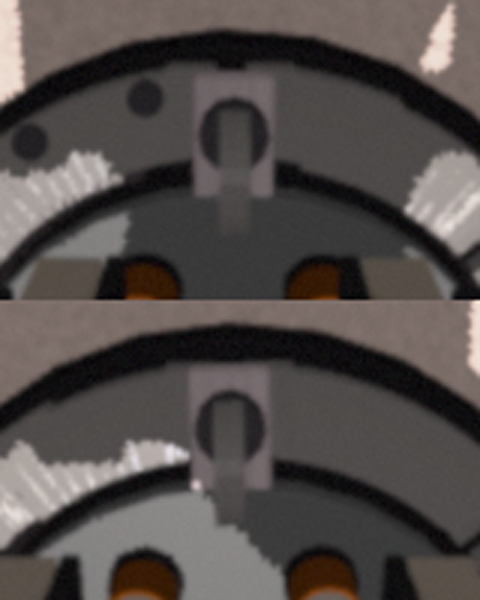

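The top half (now) and the bottom half (home picture) match. The ring spans 27 px above to 100 px below the boss centre in both, so the pin is fully home, with the slot mouth under the bracket at (232,62). The arm is clear, so I'm handing in.

```bash
python3 -c "
from plant import *
print(close_job())"
```

```text
the job is handed in; nothing more can be done
None
```

The carousel is in its next counter-clockwise notch, at about 0.88 rad. The pin looks fully home in the camera views, the ring is released and the arm is clear. I handed the job in at about 14 s; no verdict was returned.

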